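# Drift the photo stage into line

### The arm

A 6-joint arm with a two-finger parallel gripper is mounted at the origin on a cart in front of the work surface, level with it; the furniture and walls round the work are solid. World frame = base frame: x ahead of the robot, y to its left, z up, the work surface at z = 0. Lengths are in m, angles in rad, forces in N, time in s.
With the tool pointing down it reaches from about 0.35 to 0.85 m from the base axis. Payload 8.1 kg.
Tool frame: the origin (TCP) lies midway between the tips of the shut fingers; the grasp point (between the pads) lies 19 mm behind it; z points along the fingers, y is the line along which they close (so a half turn about z gives the same grasp; the last joint's range is limited). The gripper opens to 85 mm and grips with 20 to 120 N. Pads are 22 mm wide; open, the fingers measure 114 mm over their backs; the gripper's body (76 mm by 85 mm) begins 54 mm behind the grasp point. The pads swing forward as they close: fully open they stand 13 mm farther back than shut.
Start: joints at [-1.355, 0.13, 1.488, -0, 1.523, -0.085], TCP at [0.178, -0.573, 0.193] pointing down, gripper open.
Joint ranges: [-2.96, 2.96], [-0.89, 2.26], [0.02, 2.5], [-1.34, 4.48], [0, 2.73], [-2.66, 2.66]. Speed limits (rad/s): [2.39, 2.39, 2.79, 3.14, 3.14, 3.14].

### API

Orientations are given as a unit quaternion [x, y, z, w].
In Python, from station import bot gives the robot as it stands.
- The arm moves only by the tool step_arm, never from a script. Its argument "steps" is a list of rows, each an object of numbers: "tx", "ty", "tz": the shift along the tool's x, y, z in units of 60 mm (1.0 is 60 mm); "ax", "ay", "az": the turn, a rotation vector about the tool's x, y, z in units of 8 degrees (1.0 is 8 degrees); "jaw": the opening, from -1 (shut) to 1 (fully open). In form: [{"tx": .., "ty": .., "tz": .., "ax": .., "ay": .., "az": .., "jaw": ..}, ...]. A call has 1 to 20 rows; each row is the pose to reach, as a shift and turn from the pose commanded when the call began, along the tool's axes at that moment; what a row does not reach only later rows make up. A row lasts 1/8 s, in which the tool goes at most 62.5 mm and 10.7 degrees, less where a joint would pass 70% of its speed; a pose out of reach is approached as far as the arm can. A call with a gripper value outside its range is refused whole. The fingers move at their own pace and stop on an object; "newtons" is the grip in N (left out, the last holds). Time passes only in rows, so rows that repeat a pose let the fingers close. It gives the time, the measured TCP pose, the force, the opening and the grip force at its end, in the units of the state.
- bot.read_state(): the state, without advancing time (a new reading comes with each control period).
- bot.get_image(name): name is "scene" or "top" or "wrist"; returns the picture (384x512x3 uint8, red, green, blue); there is no depth.
- bot.camera_params(name): a dict with "fx", "fy", "cx", "cy" (pixels), "position" and "rotation" of the camera in the world; the wrist camera has in their place "T_tool_cam" (4x4, takes a point from camera to tool coordinates, whose origin is the TCP and whose axes are the flange's). Camera axes: x right, y up, looking along -z (the intrinsics and any distortion apply to the point x, -y, -z); pixel columns grow to the right and rows downward; lengths in m; the calibration is good to about 2 mm. The wrist camera is an equidistant fisheye: a pixel r from the principal point sees the ray r / f radians off the axis. A picture is of the moment at which its call begins: read the wrist's pose just before it. camera_params takes no time and is no camera call.
- bot.sign_off(): hands the job in; it is judged then, once.
The state is a dict: "time": time; "joints": joint angles; "dq": joint speeds; "effort": joint torques, N m; "tool_pos": TCP position; "tool_rot": TCP orientation; "ft_force": force on the tool from outside, world axes, zero at the start; "wrist_torque": the same for the moment, N m; "width": opening from 0.0 (shut) to 1.0 (fully open); "gripper_force": force on a finger pad.
Only numpy, scipy, OpenCV 4.12 (cv2) and the standard library are available. Lean on these libraries where they do the work, as an engineer would, in place of code of your own. Each camera call takes 0.05 s, during which the arm holds its last target. There are 200 camera calls.

### The job

The blue sliding stage of the sherd photo bed has crept off its index hole. Take the orange-handled tapered drift out of the wooden pin rack and push it straight down through the stage's hole and the bed's hole below, so that it pulls the two holes into line, until its collar sits fully home, flat on the stage; then let go and leave it there. Leave the black-handled straight pin in the rack.

Things in the scene. Friction and masses are not known exactly. Their poses are not given: they have to be found in the camera images.
- drift_grip (a point): Centre of the drift's orange handle, an upright cylinder 30 mm across, 52 mm tall. z: up along the drift (loose, 0.2 kg), hung in a wooden rack, top 85 mm above the table. Below the handle: dark collar 54 mm across, 6 mm thick, underside 32 mm below this point; shaft 38 mm across for 22 mm, then tapered over 48 mm to an 8 mm tip 102 mm below this point. Flat handle top 26 mm above it.
- spare_grip (a point): Centre of the black handle of the straight pin in the rack's other hole, 90 mm from the drift (which hole is which varies). Same handle and collar, but a straight blunt shaft 39 mm across, 60 mm long. Not to be used.
- bed_hole (a point): Centre of the 44 mm index hole through the 10 mm aluminium plate of the photo bed, on the plate's top face, 79 mm above the table; open space below. The bed is fixed, 96 x 240 mm, turned by a varying yaw; its long side lies along this frame's y; z up.
- stage_hole (a point): Centre of the 44 mm hole in the blue stage (74 x 165 x 10 mm, a sherd at its other end), on its top face, 10.5 mm above bed_hole. Axes as bed_hole. The stage slides only along the bed's y, 22 mm either way from alignment, with about 4 N of friction, and stays where left. At the start it is 12 to 18 mm off along +y: the holes overlap in a lens.
Not all that is in view belongs to the job. Leave any purple or yellow look-alike of the part that bears drift_grip alone.

How it is judged:
At the end, for the whole second after the job is handed in: The orange-handled drift stands at rest in both holes, released, its collar down on the stage (within 5 mm of fully home), upright within 10 degrees and within 10 mm of the bed's hole centre; the stage's hole is within 8 mm of the bed's hole (horizontal distance between stage_hole and bed_hole below 0.008 m and horizontal distance between drift_grip and bed_hole below 0.01 m and z of drift_grip in the frame of bed_hole between 0.036 and 0.0475 m and angle between drift_grip's own z axis and vertical below 0.17 rad and linear speed of drift below 0.02 m/s); the robot touches nothing.
It fails at once if the black-handled straight pin is shifted by more than 20 mm (distance of spare_grip from where it was at the start of the episode above 0.02 m).
It also fails if it takes over 40 s, if anything falls off the work surface, if the arm or the gripper's body presses on something with over 40 N, if the wrist force passes 120 N, or if a joint passes its speed limit or range.

## Working session

There is one attempt and no reset: what is moved stays moved. The work goes in short steps, Python scripts to look and compute and a tool call to move; the robot and the scene stay as the last step left them, time stands still between calls to the robot, and variables do not carry over. Pictures are saved under pics/ and viewed, at most 10 in all, crops included, and the job is handed in when it is done.

Besides the shell and the picture viewer there is one more tool, called after "Emit:" as name(argument=value, ...), one argument or row to a line, values as JSON. step_arm: Moves the arm, as the interface text tells. Its arguments: {"type":"object","properties":{"steps":{"type":"array","items":{"type":"object","properties":{"tx":{"type":"number"},"ty":{"type":"number"},"tz":{"type":"number"},"ax":{"type":"number"},"ay":{"type":"number"},"az":{"type":"number"},"jaw":{"type":"number"}}}},"newtons":{"type":"number"}},"required":["steps"]}

```bash
mkdir -p pics; python3 - <<'E'
from station import bot
import cv2,numpy as np
s=bot.read_state();print(s['tool_pos'],s['tool_rot'],s['width'],s['time'])
a=[bot.get_image(n)for n in('scene','top')]
for n,i in zip(('scene','top'),a):
    cv2.imwrite(f'pics/{n}0.png',i[...,::-1]);p=bot.camera_params(n);print(n,p)
print(bot.camera_params('wrist'))
E
```

```text
[ 0.17764988 -0.57243354  0.19161794] [ 9.88709819e-01  1.49839944e-01 -6.82422432e-05 -9.38165213e-04] 0.9994641856042114 0.0
scene {'fx': 428.70298171126063, 'fy': 428.70298171126063, 'cx': 260.5974638308037, 'cy': 190.5604167519798, 'position': array([0.08125476, 0.96124625, 0.61582211]), 'rotation': array([-0.11534175,  0.49374246,  0.83730716, -0.20452722])}
top {'fx': 456.23407503852957, 'fy': 456.23407503852957, 'cx': 256.41482989367694, 'cy': 190.83101540512573, 'position': array([0.33876619, 0.19697824, 1.5246663 ]), 'rotation': array([-0.0360646 ,  0.02650446,  0.71513985, -0.69754703])}
{'fx': 297.3186396354542, 'fy': 297.3186396354542, 'cx': 257.7703344071776, 'cy': 191.24388596029937, 'T_tool_cam': array([[ 1.64672844e-03,  9.51027507e-01,  3.09101875e-01,
         7.87716414e-02],
       [ 9.99998398e-01, -1.34928141e-03, -1.17605909e-03,
         1.83074560e-03],
       [-7.01399129e-04,  3.09103317e-01, -9.51028205e-01,
        -1.83100974e-01],
       [ 0.00000000e+00,  0.00000000e+00,  0.00000000e+00,
         1.00000000e+00]])}
```

View pics/top0.png

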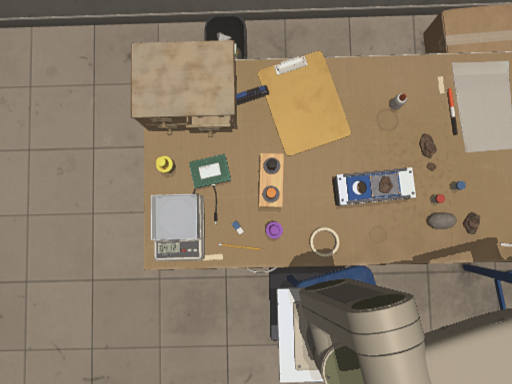

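View pics/scene0.png

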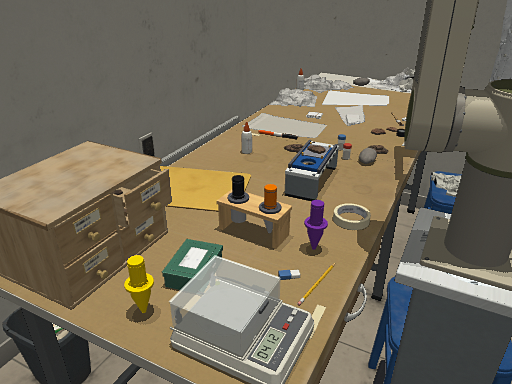

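The top view shows the orange drift at about (271,194), the black pin at (271,165), and the bed with the blue stage and its hole near (361,187). Purple and yellow decoys stand at (274,230) and (165,163).

```bash
cat > h.py <<'E'
from station import bot
import cv2,numpy as np
from scipy.spatial.transform import Rotation as R
def ray(n,u,v,z,st=None):
    p=bot.camera_params(n);u=np.asarray(u,float);v=np.asarray(v,float)
    x=(u-p['cx'])/p['fx'];y=(v-p['cy'])/p['fy']
    if n=='wrist':
        th=np.hypot(x,y);k=np.where(th>1e-9,np.sin(th)/np.maximum(th,1e-9),1)
        d=np.stack([x*k,-y*k,-np.cos(th)],-1)
        T=p['T_tool_cam'];Q=R.from_quat(st['tool_rot']).as_matrix()
        d=d@(Q@T[:3,:3]).T;o=np.array(st['tool_pos'])+Q@T[:3,3]
    else:
        d=np.stack([x,-y,-np.ones_like(x)],-1)@R.from_quat(p['rotation']).as_matrix().T;o=p['position']
    return o+d*((z-o[2])/d[...,2])[...,None]
def blobs(m,amin=20):
    n,l,s,c=cv2.connectedComponentsWithStats(m.astype(np.uint8))
    return [(s[i].tolist(),c[i].round(1).tolist()) for i in range(1,n) if s[i,4]>=amin]
E
python3 - <<'E'
from h import *
i=cv2.imread('pics/top0.png');h=cv2.cvtColor(i,cv2.COLOR_BGR2HSV)
m=(h[...,0]<14)&(h[...,1]>200)&(h[...,2]>120)
for s,c in blobs(m,15):print('orange',s,c,ray('top',*c,.143))
m=(h[...,0]>100)&(h[...,0]<125)&(h[...,1]>120)
for s,c in blobs(m,40):print('blue',s,c,ray('top',*c,.0895))
cv2.imwrite('pics/topc.png',cv2.resize(i[140:240,250:430],None,fx=4,fy=4,interpolation=cv2.INTER_CUBIC))
E
```

```text
blue [347, 175, 25, 25, 329] [358.6, 187.2] [ 0.46962787 -0.10725975  0.0895    ]
blue [328, 267, 37, 13, 225] [349.2, 272.8] [ 0.20402055 -0.0665083   0.0895    ]
blue [366, 270, 9, 15, 71] [369.6, 277.7] [ 0.18760056 -0.12881758  0.0895    ]
blue [497, 280, 8, 29, 60] [500.8, 294.2] [ 0.1284316  -0.52813022  0.0895    ]
```

View pics/topc.png

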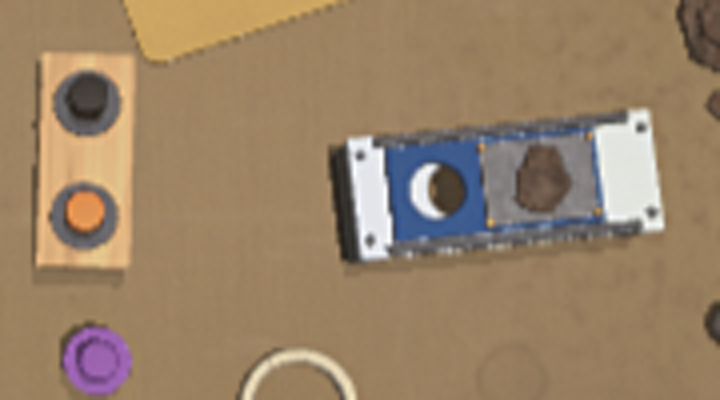

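The crop shows the orange handle at about (271,193) and the black one at (272,164). The stage hole is at (359.2,187.8). The see-through part of the bed hole lies to its right, so bed +y points to image left.

```bash
python3 - <<'E'
from h import *
f=lambda u,v,z:ray('top',250+u/4-.4,140+v/4-.4,z).round(4)
d=f(84,212,.143);print('drift',d,'spare',f(88,97,.143),'stage',f(437,191,.0895))
c=[f(350,138,.079),f(645,110,.079),f(662,230,.079),f(362,262,.079)]
print('corners',c,np.mean(c,0))
e=c[0]-c[1]+c[3]-c[2];yaw=np.arctan2(-e[0],e[1]);print('bed yaw',np.degrees(yaw),'len',np.linalg.norm(e)/2)
s=bot.read_state();Q=R.from_quat(s['tool_rot']);print(Q.as_matrix().round(3))
E
```

```text
drift [0.4551 0.1712 0.143 ] spare [0.5432 0.1658 0.143 ] stage [ 0.4691 -0.108   0.0895]
corners [array([ 0.5142, -0.0431,  0.079 ]), array([ 0.5305, -0.2779,  0.079 ]), array([ 0.4346, -0.2861,  0.079 ]), array([ 0.4152, -0.0487,  0.079 ])] [ 0.473625 -0.16395   0.079   ]
bed yaw 4.3235396604533864 len 0.23677380028204134
[[ 0.955  0.296 -0.   ]
 [ 0.296 -0.955  0.002]
 [ 0.    -0.002 -1.   ]]
```

Emit:
step_arm(
  steps=[
    {"tz": -1},
    {"tz": -1.1,"tx": 1,"ty": -1,"jaw": 1},
    {"tx": 6.24,"ty": -5.95,"tz": -1.1,"az": 2.6},
    {"tx": 6.24,"ty": -5.95,"tz": -1.1,"az": 2.6},
    {"tx": 6.24,"ty": -5.95,"tz": -1.1,"az": 2.6},
    {"tx": 6.24,"ty": -5.95,"tz": -1.1,"az": 2.6},
    {"tx": 6.24,"ty": -5.95,"tz": -1.1,"az": 2.6},
    {"tx": 6.24,"ty": -5.95,"tz": -1.1,"az": 2.6},
    {"tx": 6.24,"ty": -5.95,"tz": -1.1,"az": 2.6},
    {"tx": 6.24,"ty": -5.95,"tz": -1.1,"az": 2.6},
    {"tx": 6.24,"ty": -5.95,"tz": -1.1,"az": 2.6},
    {"tx": 6.24,"ty": -5.95,"tz": -1.1,"az": 2.6},
    {"tx": 6.24,"ty": -5.95,"tz": -1.1,"az": 2.6},
    {"tx": 6.24,"ty": -5.95,"tz": -1.1,"az": 2.6},
  ],
)

```text
validation failed for argument at $.st...
```

```bash
python3 - <<'E'
from h import *
import json
s=bot.read_state();i=bot.get_image('wrist')
json.dump({k:np.array(s[k]).tolist() for k in('tool_pos','tool_rot')},open('w1.json','w'))
print(s['time'],s['tool_pos'],R.from_quat(s['tool_rot']).as_matrix().round(3),s['joints'])
cv2.imwrite('pics/w1.png',i[...,::-1])
E
```

```text
0.1 [ 0.17766351 -0.57250418  0.1917564 ] [[ 0.955  0.296 -0.   ]
 [ 0.296 -0.955  0.002]
 [ 0.    -0.002 -1.   ]] [-1.35540542e+00  1.31062427e-01  1.48918286e+00 -6.70572869e-06
  1.52300410e+00 -8.53878983e-02]
```

View pics/w1.png

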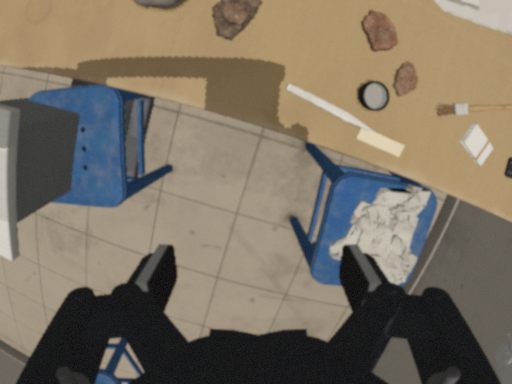

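The move was refused, so this picture is from the start pose and shows only floor and fingers. I'll retry with every key filled in.

Emit:
step_arm(
  steps=[
    {"tx": 0,"ty": 0,"tz": -1,"ax": 0,"ay": 0,"az": 0,"jaw": 1},
    {"tx": 1,"ty": -1,"tz": -1.1,"ax": 0,"ay": 0,"az": 0.5,"jaw": 1},
  ],
  newtons=60,
)

```text
time: 0.4
tool_pos: [0.2064, -0.5218, 0.2621]
tool_rot: [0.994, 0.113, 0.0, 0.004]
ft_force: [1.8, 0.2, 0.2]
width: 0.998
gripper_force: 0.0
```

Emit:
step_arm(
  steps=[
    {"tx": 2.4,"ty": -2.6,"tz": 0,"ax": 0,"ay": 0,"az": 1,"jaw": 1},
    {"tx": 4.9,"ty": -5.3,"tz": 0,"ax": 0,"ay": 0,"az": 2.1,"jaw": 1},
    {"tx": 4.9,"ty": -5.3,"tz": 0,"ax": 0,"ay": 0,"az": 2.1,"jaw": 1},
    {"tx": 4.9,"ty": -5.3,"tz": 0,"ax": 0,"ay": 0,"az": 2.1,"jaw": 1},
    {"tx": 4.9,"ty": -5.3,"tz": 0,"ax": 0,"ay": 0,"az": 2.1,"jaw": 1},
    {"tx": 4.9,"ty": -5.3,"tz": 0,"ax": 0,"ay": 0,"az": 2.1,"jaw": 1},
    {"tx": 4.9,"ty": -5.3,"tz": 0,"ax": 0,"ay": 0,"az": 2.1,"jaw": 1},
    {"tx": 4.9,"ty": -5.3,"tz": 0,"ax": 0,"ay": 0,"az": 2.1,"jaw": 1},
    {"tx": 4.9,"ty": -5.3,"tz": 0,"ax": 0,"ay": 0,"az": 2.1,"jaw": 1},
    {"tx": 4.9,"ty": -5.3,"tz": 0,"ax": 0,"ay": 0,"az": 2.1,"jaw": 1},
    {"tx": 4.9,"ty": -5.3,"tz": 0,"ax": 0,"ay": 0,"az": 2.1,"jaw": 1},
  ],
)

```text
time: 1.78
tool_pos: [0.4198, -0.1422, 0.2571]
tool_rot: [0.999, -0.032, -0.0, 0.0]
ft_force: [0.6, 0.6, 0.3]
width: 1.003
gripper_force: 0.0
```

```bash
python3 - <<'E'
from h import *
import json
s=bot.read_state();i=bot.get_image('wrist')
json.dump({k:np.array(s[k]).tolist() for k in('tool_pos','tool_rot')},open('w1.json','w'))
print(s['time'],s['tool_pos'],R.from_quat(s['tool_rot']).as_matrix().round(3),s['joints'])
cv2.imwrite('pics/w2.png',i[...,::-1])
E
```

```text
1.775 [ 0.41976163 -0.14220737  0.25706826] [[ 0.998 -0.065 -0.   ]
 [-0.065 -0.998 -0.   ]
 [-0.     0.    -1.   ]] [-4.42340929e-01 -3.21124144e-01  1.79518813e+00 -9.61699155e-05
  1.66760009e+00  1.19312765e+00]
```

View pics/w2.png

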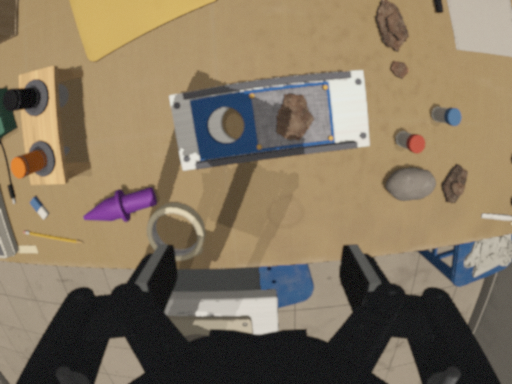

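The wrist view shows the stage hole at about (226,124), with the brown see-through lens at (233,124). The bed plate corners are near (171,95), (361,71), (369,145) and (182,167). The purple decoy seems to be lying down, and the drift is at about (30,162) in the rack.

```bash
python3 - <<'E'
from h import *
import json
s=json.load(open('w1.json'));i=cv2.imread('pics/w2.png');h=cv2.cvtColor(i,cv2.COLOR_BGR2HSV)
b=((h[...,0]>100)&(h[...,0]<125)&(h[...,1]>120)).astype(np.uint8)
r=np.zeros_like(b);r[85:165,185:262]=b[85:165,185:262]
cs,hi=cv2.findContours(r,cv2.RETR_CCOMP,cv2.CHAIN_APPROX_NONE)
def circ(P):
    A=np.c_[2*P[:,:2],np.ones(len(P))];x=np.linalg.lstsq(A,(P[:,:2]**2).sum(1),rcond=None)[0]
    return x[:2].round(4),np.sqrt(x[2]+x[:2]@x[:2]).round(4)
for c,q in zip(cs,hi[0]):
    if q[3]>=0 and len(c)>40:
        print('stage',len(c),circ(ray('wrist',c[:,0,0],c[:,0,1],.0895,s)),cv2.boundingRect(c))
        m=np.zeros_like(b);cv2.drawContours(m,[c],-1,1,-1);m=cv2.erode(m,np.ones((3,3)))
br=m*((h[...,1]>50)|(h[...,2]<110)).astype(np.uint8);br=br.astype(np.uint8)
# left boundary of lens
P=[(np.nonzero(br[v])[0][0]-.5,v) for v in range(384) if br[v].sum()>5]
P=np.array(P);print(P[:, 0].tolist(),P[0,1],P[-1,1]);print('bed',circ(ray('wrist',P[:,0],P[:,1],.079,s)))
c=ray('wrist',[171,361,369,182],[95,71,145,167],.079,s);print(c.round(3),c.mean(0))
e=c[0]-c[1]+c[3]-c[2];print('yaw',np.degrees(np.arctan2(-e[0],e[1])),np.linalg.norm(e)/2)
E
```

```text
stage 111 (array([ 0.4698, -0.1093]), np.float64(0.0235)) (206, 105, 40, 41)
[220.5, 218.5, 216.5, 214.5, 213.5, 212.5, 211.5, 210.5, 210.5, 209.5, 208.5, 208.5, 207.5, 207.5, 207.5, 206.5, 206.5, 206.5, 206.5, 206.5, 206.5, 206.5, 206.5, 207.5, 207.5, 207.5, 208.5, 208.5, 209.5, 209.5, 210.5, 211.5, 212.5, 213.5, 217.5, 220.5] 106.0 143.0
bed (array([ 0.4691, -0.1084]), np.float64(0.0234))
[[ 0.512 -0.044  0.079]
 [ 0.53  -0.279  0.079]
 [ 0.435 -0.289  0.079]
 [ 0.42  -0.048  0.079]] [ 0.47437395 -0.16482482  0.079     ]
yaw 3.827233714532984 0.2386023536858166
```

```bash
python3 - <<'E'
from h import *
import json
from scipy.optimize import least_squares
s=json.load(open('w1.json'));i=cv2.imread('pics/w2.png').astype(int)
d=i[...,2]-i[...,0]
print(d[124,204:250].tolist())
P=[]
for v in range(112,138):
    u=[u for u in range(210,240) if d[v,u:u+3].min()>25]
    if u:P.append((u[0]-.5,v))
P=np.array(P);print(P[:,0].tolist())
for z in(.079,.069):
    W=ray('wrist',P[:,0],P[:,1],z,s)[:,:2]
    print(z,least_squares(lambda c:np.hypot(*(W-c).T)-.022,[.47,-.125]).x,W[len(W)//2])
E
```

```text
[-59, -61, -47, -16, 3, 9, 11, 11, 11, 12, 13, 12, 11, 11, 12, 12, 10, 13, 22, 31, 35, 36, 42, 43, 42, 43, 43, 44, 43, 44, 46, 43, 42, 43, 44, 43, 42, 43, 35, 15, -16, -47, -63, -63, -67, -65]
[225.5, 224.5, 224.5, 223.5, 223.5, 222.5, 222.5, 222.5, 222.5, 222.5, 222.5, 222.5, 222.5, 222.5, 222.5, 222.5, 223.5, 223.5, 224.5, 225.5, 225.5, 226.5, 227.5, 228.5, 229.5, 231.5]
0.079 [ 0.47134833 -0.12672371] [ 0.46902309 -0.10468137]
0.069 [ 0.47049628 -0.12543542] [ 0.46819469 -0.10345051]
```

Emit:
step_arm(
  steps=[
    {"tx": 0,"ty": -2,"tz": 0,"ax": 0,"ay": 0,"az": 0,"jaw": 1},
    {"tx": 0.3,"ty": -4.8,"tz": 0,"ax": 0,"ay": 0,"az": 0,"jaw": 1},
    {"tx": 0.1,"ty": -4.8,"tz": 0,"ax": 0,"ay": 0,"az": 0,"jaw": 1},
    {"tx": 0.1,"ty": -4.8,"tz": 0,"ax": 0,"ay": 0,"az": 0,"jaw": 1},
    {"tx": 0.1,"ty": -4.8,"tz": 0,"ax": 0,"ay": 0,"az": 0,"jaw": 1},
    {"tx": 0.1,"ty": -4.8,"tz": 0,"ax": 0,"ay": 0,"az": 0,"jaw": 1},
    {"tx": 0.1,"ty": -4.8,"tz": 0,"ax": 0,"ay": 0,"az": 0,"jaw": 1},
    {"tx": 0.1,"ty": -4.8,"tz": 0,"ax": 0,"ay": 0,"az": 0,"jaw": 1},
    {"tx": 0.1,"ty": -4.8,"tz": 0,"ax": 0,"ay": 0,"az": 0,"jaw": 1},
  ],
)

```text
time: 2.95
tool_pos: [0.4443, 0.145, 0.2572]
tool_rot: [0.999, -0.032, 0.0, 0.0]
ft_force: [-0.2, -0.7, 0.9]
width: 1.001
gripper_force: 0.0
```

```bash
python3 - <<'E'
from h import *
import json
s=bot.read_state();i=bot.get_image('wrist')
print(s['time'],s['tool_pos'],R.from_quat(s['tool_rot']).as_matrix().round(3))
cv2.imwrite('pics/w3.png',i[...,::-1]);h=cv2.cvtColor(i,cv2.COLOR_RGB2HSV)
m=(h[...,0]<14)&(h[...,1]>200)&(h[...,2]>60)
for st,c in blobs(m,60):print(st,c,ray('wrist',*c,.117,s))
E
```

```text
2.95 [0.44432742 0.1450063  0.25720472] [[ 0.998 -0.064  0.   ]
 [-0.064 -0.998 -0.   ]
 [ 0.     0.    -1.   ]]
```

View pics/w3.png

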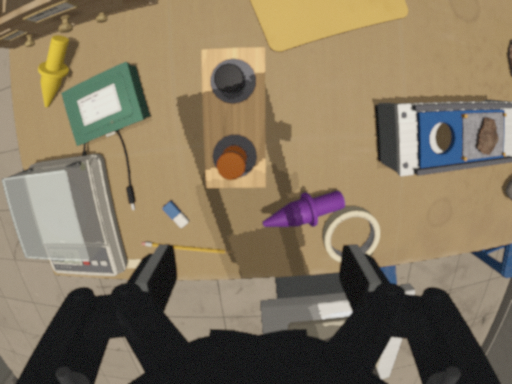

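The orange handle's top is at about (231,162), its collar at (234,155) and the black pin at (233,80). The rack axis lies nearly along tool x.

```bash
python3 - <<'E'
from h import *
s=bot.read_state()
i=cv2.imread('pics/w3.png').astype(int)
m=(i[...,2]-i[...,0]>70)&(i[...,2]>1.9*i[...,1]);m[:,:200]=0;m[:,265:]=0;m[:130]=0;m[190:]=0
for st,c in blobs(m,60):
    print(st,c,ray('wrist',*c,.13,s))
    # top disc: lower edge circle; use bottom-most part
    r=st[2]/2;print(ray('wrist',st[0]+st[2]/2-.5,st[1]+st[3]-r-.5,.143,s))
print('collar',ray('wrist',[234.5,233],[157,81],.091,s),s['tool_pos'])
E
```

```text
collar [[0.45511259 0.1701383  0.091     ]
 [0.54542469 0.16518082 0.091     ]] [0.44432138 0.14515589 0.25722091]
```

Emit:
step_arm(
  steps=[
    {"tx": 0.15,"ty": -0.43,"tz": 0.6,"ax": 0,"ay": 0,"az": 0,"jaw": 1},
    {"tx": 0.15,"ty": -0.43,"tz": 1.2,"ax": 0,"ay": 0,"az": 0,"jaw": 1},
    {"tx": 0.15,"ty": -0.43,"tz": 1.9,"ax": 0,"ay": 0,"az": 0,"jaw": 1},
    {"tx": 0.15,"ty": -0.43,"tz": 2.4,"ax": 0,"ay": 0,"az": 0,"jaw": 1},
    {"tx": 0.15,"ty": -0.43,"tz": 2.6,"ax": 0,"ay": 0,"az": 0,"jaw": 1},
    {"tx": 0.15,"ty": -0.43,"tz": 2.6,"ax": 0,"ay": 0,"az": 0,"jaw": 1},
    {"tx": 0.15,"ty": -0.43,"tz": 2.6,"ax": 0,"ay": 0,"az": 0,"jaw": 1},
  ],
)

```text
time: 3.88
tool_pos: [0.4559, 0.1714, 0.1028]
tool_rot: [1.0, -0.031, 0.001, -0.0]
ft_force: [0.4, 0.2, -0.2]
width: 0.999
gripper_force: 0.0
```

```bash
python3 - <<'E'
from h import *
i=bot.get_image('wrist')
cv2.imwrite('pics/w4.png',i[...,::-1])
E
```

```text
(no output)
```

View pics/w4.png

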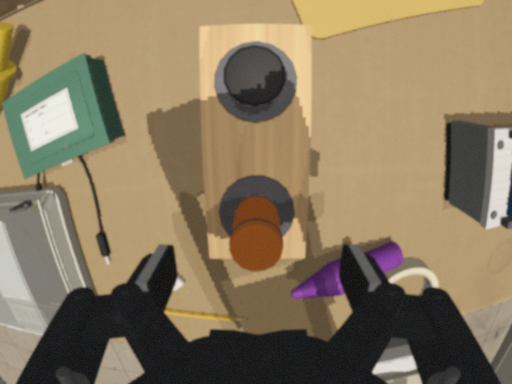

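The handle (256,247) is centred between the fingers (155 and 358), so I close.

Emit:
step_arm(
  steps=[
    {"tx": 0,"ty": 0,"tz": 0,"ax": 0,"ay": 0,"az": 0,"jaw": -0.5},
    {"tx": 0,"ty": 0,"tz": 0,"ax": 0,"ay": 0,"az": 0,"jaw": -1},
    {"tx": 0,"ty": 0,"tz": 0,"ax": 0,"ay": 0,"az": 0,"jaw": -1},
    {"tx": 0,"ty": 0,"tz": 0,"ax": 0,"ay": 0,"az": 0,"jaw": -1},
    {"tx": 0,"ty": 0,"tz": 0,"ax": 0,"ay": 0,"az": 0,"jaw": -1},
    {"tx": 0,"ty": 0,"tz": 0,"ax": 0,"ay": 0,"az": 0,"jaw": -1},
    {"tx": 0,"ty": 0,"tz": 0,"ax": 0,"ay": 0,"az": 0,"jaw": -1},
  ],
  newtons=80,
)

```text
time: 4.8
tool_pos: [0.4552, 0.1715, 0.1018]
tool_rot: [1.0, -0.031, 0.001, -0.0]
ft_force: [-0.2, 1.6, 5.8]
width: 0.288
gripper_force: 78.4
```

Emit:
step_arm(
  steps=[
    {"tx": 0,"ty": 0,"tz": -0.3,"ax": 0,"ay": 0,"az": 0,"jaw": -1},
    {"tx": 0,"ty": 0,"tz": -0.8,"ax": 0,"ay": 0,"az": 0,"jaw": -1},
    {"tx": 0,"ty": 0,"tz": -1.4,"ax": 0,"ay": 0,"az": 0,"jaw": -1},
    {"tx": 0,"ty": 0,"tz": -2,"ax": 0,"ay": 0,"az": 0,"jaw": -1},
    {"tx": 0,"ty": 0,"tz": -2.2,"ax": 0,"ay": 0,"az": 0,"jaw": -1},
    {"tx": 0,"ty": 0,"tz": -2.2,"ax": 0,"ay": 0,"az": 0,"jaw": -1},
    {"tx": 0,"ty": 0,"tz": -2.2,"ax": 0,"ay": 0,"az": 0,"jaw": -1},
  ],
)

```text
time: 5.68
tool_pos: [0.4538, 0.171, 0.2312]
tool_rot: [1.0, -0.031, -0.001, 0.0]
ft_force: [-0.5, -1.0, -1.6]
width: 0.283
gripper_force: 78.7
```

```bash
python3 - <<'E'
from h import *
a=bot.get_image('wrist');b=bot.get_image('scene')
cv2.imwrite('pics/w5.png',np.hstack([a[100:,100:420],b[60:344,140:440]])[...,::-1])
s=bot.read_state();print(s['tool_pos'],s['ft_force'],s['width'])
E
```

```text
[0.45375155 0.17096795 0.23123022] [-0.19121404  0.71055943 -2.09164769] 0.28481829751873994
```

View pics/w5.png

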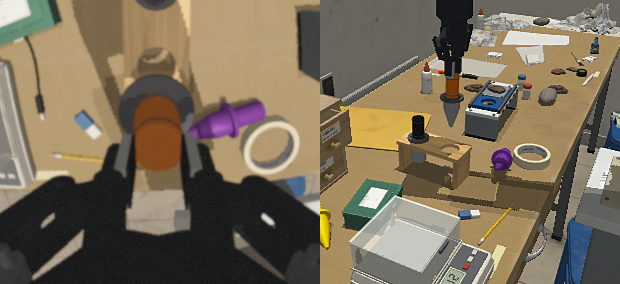

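The drift is lifted and looks upright. In the wrist picture the collar is centred at about (256,208) and the handle top at (258,248). The black pin is still in the rack.

```bash
python3 - <<'E'
from h import *
s=bot.read_state();Q=R.from_quat(s['tool_rot']).as_matrix();t=np.array(s['tool_pos'])
for u,v,z in((256,208,.2204),(258,248,.2724)):
    w=ray('wrist',u,v,z,s);print(w,Q.T@(w-t))
print(Q.round(4))
E
```

```text
[0.45780957 0.16981878 0.2204    ] [0.00415374 0.00088426 0.01081879]
[0.45474377 0.16873945 0.2724    ] [ 0.00100695  0.0022012  -0.0411709 ]
[[ 9.981e-01 -6.220e-02 -3.000e-03]
 [-6.220e-02 -9.981e-01 -8.000e-04]
 [-3.000e-03  9.000e-04 -1.000e+00]]
```

Emit:
step_arm(
  steps=[
    {"tx": 0.1,"ty": 0.6,"tz": 0,"ax": 0,"ay": 0,"az": 0,"jaw": -1},
    {"tx": 0.2,"ty": 1.4,"tz": 0,"ax": 0,"ay": 0,"az": 0,"jaw": -1},
    {"tx": 0.3,"ty": 2.3,"tz": 0,"ax": 0,"ay": 0,"az": 0,"jaw": -1},
    {"tx": 0.4,"ty": 3.2,"tz": 0,"ax": 0,"ay": 0,"az": 0,"jaw": -1},
    {"tx": 0.5,"ty": 4.0,"tz": 0,"ax": 0,"ay": 0,"az": 0,"jaw": -1},
    {"tx": 0.55,"ty": 4.6,"tz": 0,"ax": 0,"ay": 0,"az": 0,"jaw": -1},
    {"tx": 0.55,"ty": 4.78,"tz": 0,"ax": 0,"ay": 0,"az": 0,"jaw": -1},
    {"tx": 0.55,"ty": 4.78,"tz": 0,"ax": 0,"ay": 0,"az": 0,"jaw": -1},
    {"tx": 0.55,"ty": 4.78,"tz": 0,"ax": 0,"ay": 0,"az": 0,"jaw": -1},
    {"tx": 0.55,"ty": 4.78,"tz": 0,"ax": 0,"ay": 0,"az": 0,"jaw": -1},
  ],
)

```text
time: 7.02
tool_pos: [0.4699, -0.116, 0.2331]
tool_rot: [1.0, -0.03, 0.0, -0.0]
ft_force: [-0.7, 0.4, -2.0]
width: 0.283
gripper_force: 79.0
```

```bash
python3 - <<'E'
from h import *
s=bot.read_state();a=bot.get_image('wrist');b=bot.get_image('scene')
cv2.imwrite('pics/w6.png',np.hstack([a[40:300,100:420],cv2.resize(b[80:210,250:400],None,fx=3,fy=2*1,interpolation=2)])[...,::-1])
print(s['time'],s['tool_pos'],R.from_quat(s['tool_rot']).as_matrix().round(4),s['ft_force'])
E
```

```text
7.025 [ 0.46994106 -0.11596554  0.23311948] [[ 9.982e-01 -6.060e-02  1.000e-04]
 [-6.060e-02 -9.982e-01  2.000e-04]
 [ 1.000e-04 -2.000e-04 -1.000e+00]] [-0.67699961  0.44915657 -1.97246349]
```

View pics/w6.png

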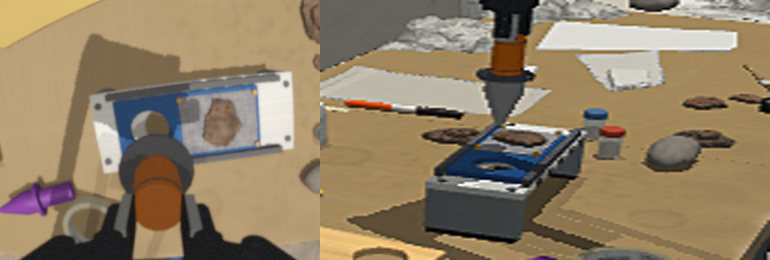

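The collar is at crop (157,165), and the tip hangs over the lens, which is visible at crop (150,122). Now I lower the tip into the lens.

Emit:
step_arm(
  steps=[
    {"tx": 0,"ty": 0,"tz": 0.3,"ax": 0,"ay": 0,"az": 0,"jaw": -1},
    {"tx": 0,"ty": 0,"tz": 0.6,"ax": 0,"ay": 0,"az": 0,"jaw": -1},
    {"tx": 0,"ty": 0,"tz": 0.85,"ax": 0,"ay": 0,"az": 0,"jaw": -1},
    {"tx": 0,"ty": 0,"tz": 1.0,"ax": 0,"ay": 0,"az": 0,"jaw": -1},
    {"tx": 0,"ty": 0,"tz": 1.15,"ax": 0,"ay": 0,"az": 0,"jaw": -1},
    {"tx": 0,"ty": 0,"tz": 1.3,"ax": 0,"ay": 0,"az": 0,"jaw": -1},
    {"tx": 0,"ty": 0,"tz": 1.3,"ax": 0,"ay": 0,"az": 0,"jaw": -1},
    {"tx": 0,"ty": 0,"tz": 1.3,"ax": 0,"ay": 0,"az": 0,"jaw": -1},
  ],
)

```text
time: 8.12
tool_pos: [0.4701, -0.1172, 0.1556]
tool_rot: [1.0, -0.031, 0.0, 0.0]
ft_force: [1.2, -0.9, -1.6]
width: 0.281
gripper_force: 79.0
```

Emit:
step_arm(
  steps=[
    {"tx": 0,"ty": 0,"tz": 0.1,"ax": 0,"ay": 0,"az": 0,"jaw": -1},
    {"tx": 0,"ty": 0.03,"tz": 0.2,"ax": 0,"ay": 0,"az": 0,"jaw": -1},
    {"tx": 0,"ty": 0.06,"tz": 0.2,"ax": 0,"ay": 0,"az": 0,"jaw": -1},
    {"tx": 0,"ty": 0.1,"tz": 0.2,"ax": 0,"ay": 0,"az": 0,"jaw": -1},
    {"tx": 0.02,"ty": 0.14,"tz": 0.2,"ax": 0,"ay": 0,"az": 0,"jaw": -1},
    {"tx": 0.02,"ty": 0.14,"tz": 0.2,"ax": 0,"ay": 0,"az": 0,"jaw": -1},
    {"tx": 0.02,"ty": 0.14,"tz": 0.2,"ax": 0,"ay": 0,"az": 0,"jaw": -1},
  ],
)

```text
time: 9.0
tool_pos: [0.4705, -0.1257, 0.1432]
tool_rot: [1.0, -0.031, 0.0, 0.0]
ft_force: [0.8, 2.0, -1.9]
width: 0.277
gripper_force: 78.9
```

Emit:
step_arm(
  steps=[
    {"tx": 0,"ty": 0,"tz": 0.07,"ax": 0,"ay": 0,"az": 0,"jaw": -1},
    {"tx": 0,"ty": 0,"tz": 0.14,"ax": 0,"ay": 0,"az": 0,"jaw": -1},
    {"tx": 0,"ty": 0,"tz": 0.21,"ax": 0,"ay": 0,"az": 0,"jaw": -1},
    {"tx": 0,"ty": 0,"tz": 0.28,"ax": 0,"ay": 0,"az": 0,"jaw": -1},
    {"tx": 0,"ty": 0,"tz": 0.35,"ax": 0,"ay": 0,"az": 0,"jaw": -1},
    {"tx": 0,"ty": 0,"tz": 0.35,"ax": 0,"ay": 0,"az": 0,"jaw": -1},
  ],
)

```text
time: 9.75
tool_pos: [0.4697, -0.1253, 0.121]
tool_rot: [1.0, -0.031, -0.001, -0.0]
ft_force: [0.4, 3.0, -3.2]
width: 0.278
gripper_force: 79.3
```

Emit:
step_arm(
  steps=[
    {"tx": 0,"ty": 0,"tz": 0.05,"ax": 0,"ay": 0,"az": 0,"jaw": -1},
    {"tx": 0,"ty": 0,"tz": 0.1,"ax": 0,"ay": 0,"az": 0,"jaw": -1},
    {"tx": 0,"ty": 0,"tz": 0.15,"ax": 0,"ay": 0,"az": 0,"jaw": -1},
    {"tx": 0,"ty": 0,"tz": 0.2,"ax": 0,"ay": 0,"az": 0,"jaw": -1},
    {"tx": 0,"ty": 0,"tz": 0.2,"ax": 0,"ay": 0,"az": 0,"jaw": -1},
  ],
)

```text
time: 10.38
tool_pos: [0.4701, -0.1255, 0.1096]
tool_rot: [1.0, -0.031, -0.0, -0.0]
ft_force: [0.2, 3.8, -2.0]
width: 0.277
gripper_force: 79.9
```

Emit:
step_arm(
  steps=[
    {"tx": 0,"ty": 0,"tz": 0.03,"ax": 0,"ay": 0,"az": 0,"jaw": -1},
    {"tx": 0,"ty": 0,"tz": 0.06,"ax": 0,"ay": 0,"az": 0,"jaw": -1},
    {"tx": 0,"ty": 0,"tz": 0.09,"ax": 0,"ay": 0,"az": 0,"jaw": -1},
    {"tx": 0,"ty": 0,"tz": 0.09,"ax": 0,"ay": 0,"az": 0,"jaw": -1},
  ],
)

```text
time: 10.88
tool_pos: [0.4714, -0.1264, 0.1066]
tool_rot: [1.0, -0.031, 0.001, 0.001]
ft_force: [-5.2, 3.7, 11.3]
width: 0.276
gripper_force: 83.7
```

Contact came at 11 N, at the height predicted for fully home. Releasing.

Emit:
step_arm(
  steps=[
    {"tx": 0,"ty": 0,"tz": 0,"ax": 0,"ay": 0,"az": 0,"jaw": -0.2},
    {"tx": 0,"ty": 0,"tz": 0,"ax": 0,"ay": 0,"az": 0,"jaw": 0.2},
    {"tx": 0,"ty": 0,"tz": 0,"ax": 0,"ay": 0,"az": 0,"jaw": 0.2},
    {"tx": 0,"ty": 0,"tz": 0,"ax": 0,"ay": 0,"az": 0,"jaw": 0.2},
    {"tx": 0,"ty": 0,"tz": -0.3,"ax": 0,"ay": 0,"az": 0,"jaw": 0.2},
    {"tx": 0,"ty": 0,"tz": -0.8,"ax": 0,"ay": 0,"az": 0,"jaw": 0.2},
    {"tx": 0,"ty": 0,"tz": -1.6,"ax": 0,"ay": 0,"az": 0,"jaw": 0.2},
    {"tx": 0,"ty": 0,"tz": -2.4,"ax": 0,"ay": 0,"az": 0,"jaw": 0.2},
    {"tx": 0,"ty": 0,"tz": -2.4,"ax": 0,"ay": 0,"az": 0,"jaw": 0.2},
    {"tx": 0,"ty": 0,"tz": -2.4,"ax": 0,"ay": 0,"az": 0,"jaw": 0.2},
  ],
)

```text
time: 12.12
tool_pos: [0.4706, -0.1256, 0.2493]
tool_rot: [1.0, -0.031, 0.0, 0.0]
ft_force: [-0.2, -0.2, -0.2]
width: 0.597
gripper_force: 0.0
```

```bash
python3 - <<'E'
from h import *
s=bot.read_state();a=bot.get_image('wrist');b=bot.get_image('scene')
cv2.imwrite('pics/w7.png',np.hstack([a[40:300,100:420],cv2.resize(b[80:210,250:400],None,fx=3,fy=2,interpolation=2)])[...,::-1])
print(s['time'],s['tool_pos'],s['ft_force'],s['width'])
E
```

```text
12.125 [ 0.47059187 -0.12558361  0.24927389] [-0.23937147 -0.24542807 -0.24842854] 0.5973872763465051
```

View pics/w7.png

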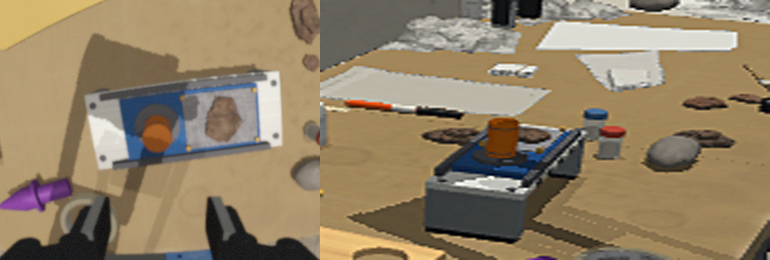

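The drift stands upright with its collar flat on the stage (crop 157,132), and the gripper is clear. The stage moved toward the sherd end, into line with the bed hole. Handing in.

```bash
python3 -c "
from station import bot
print(bot.sign_off())"
```

```text
the job is handed in; nothing more can be done
None
```

The orange drift is seated through both holes with its collar down on the stage and released, the black pin is still in the rack, and the job was handed in at about 12 s; the hand-in returned no verdict.

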